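# Slide the chip cartridge along the rail into its registration corner

### The arm

A 7-joint arm with a two-finger parallel gripper is mounted at the origin on the work surface. World frame = base frame: x ahead of the robot, y to its left, z up, the work surface at z = 0. Lengths are in mm, angles in rad, forces in N, time in s.
With the tool pointing down it reaches from about 400 to 875 mm from the base axis. Payload 4.4 kg.
Tool frame: the origin (TCP) lies at the very end of the fingers, on their centre line; the grasp point (between the pads) lies 19 mm behind it (ctrl.grip_depth is the distance from the TCP to the grasp point, in mm); z points along the fingers, x is the direction in which the jaws open and shut, and the axes are right-handed (so a half turn about z gives the same grasp; the last joint's range is limited). The gripper opens to 85 mm and grips with 20 to 120 N. Pads are 22 mm wide; open, the fingers measure 114 mm over their backs; the gripper's body (76 mm by 85 mm) begins 54 mm behind the grasp point. The pads swing forward as they close: fully open they stand 13 mm farther back than shut.
Start: joints at [-1.174, 0.628, 0.038, 1.517, -0.027, 0.996, -0.02], TCP at [290.176, 581.649, 231.313] pointing down, gripper open.
Joint ranges: [-3.06, 3.06], [-0.37, 2.12], [-1.25, 1.32], [0.18, 2.47], [-1.1, 4.24], [0.23, 1.98], [-2.94, 2.94]. Speed limits (rad/s): [2.57, 2.57, 3.14, 3.14, 3.14, 3.14, 3.14].

### API

Orientations are given as [roll, pitch, yaw] about the fixed x, y, z axes, in that order (R = Rz(yaw) Ry(pitch) Rx(roll)).
In Python, from cell import ctrl gives the robot as it stands.
- The arm moves only by the shell command python3 -m creep 'ROWS'. ROWS is JSON, a list of rows, each an object with "hand": the opening, from 0 (shut) to 1 (fully open); "travel": the shift along the tool's x, y, z in cm, a list of three; "angular": the turn, a rotation vector about the tool's x, y, z in degrees, a list of three. In form: [{"hand": hand, "travel": [tx, ty, tz], "angular": [rx, ry, rz]}, ...]. A call has 1 to 20 rows; each row is the pose to reach, as a shift and turn from the pose measured when the call began, along the tool's axes at that moment; what a row does not reach only later rows make up. A row lasts 1/10 s, in which the tool goes at most 50 mm and 8.59 degrees, less where a joint would pass 70% of its speed; a pose out of reach is approached as far as the arm can. A call with a gripper value outside its range is refused whole. The fingers move at their own pace and stop on an object; the grip force is fixed at half the most. Time passes only in rows, so rows that repeat a pose let the fingers close. It gives the time, the measured TCP pose, the force and the opening at its end, in the units of the state.
- ctrl.read_state(): the state, without advancing time (a new reading comes with each control period).
- ctrl.get_image(name): name is "scene" or "top" or "wrist"; returns a dict with "frame" (480x640x3 uint8, red, green, blue), "fx", "fy", "cx", "cy" (pixels), "origin" and "orientation" of the camera in the world. Camera axes: x right, y down, z forward; pixel columns grow to the right and rows downward; lengths in mm; the calibration is good to about 2 mm. A picture is of the moment at which its call begins. There is no depth.
- ctrl.finish_job(): hands the job in, once; it reports no verdict.
Trained networks look in the newest picture that a camera, given by its name, has taken for a name from the list of things; names that differ only in an ending like _2 or _b are one class to them, and where a whole thing is asked for, a point or a joint stands for the part that bears it (a point fixed in the world has none). Each returns a list of dicts, best first, with "confidence" (0 to 1); they miss things now and then, are a little off and sometimes report something else, mostly with a low value. They report only what shows in the picture. A call takes as long as a camera call. They do not tell look-alikes from the thing itself.
- ctrl.regions_of(camera, thing): "region" (480x640 bool, what is visible of it).
- ctrl.spot_point(camera, thing): "at" ([x, y, z] in mm, in world coordinates, good to about 4 mm: a listed point, or the origin of a listed thing).
The state is a dict: "clock": time; "qpos": joint angles; "qd": joint speeds; "tau": joint torques, N m; "eef_pos": TCP position; "tool_rot": TCP orientation; "force": force on the tool from outside, world axes, zero at the start; "torque": the same for the moment, N m; "width": finger opening in mm.
Only numpy, scipy, OpenCV 4.12 (cv2) and the standard library are available. Lean on these libraries where they do the work, as an engineer would, in place of code of your own. Each camera call takes 0.05 s, during which the arm holds its last target. There are 200 camera calls.

### The job

With the fingertips or the outside of the fingers, push the rectangular chip cartridge across the plate until its long side lies flat against the metal rail, let it rest there a moment short of the pocket, then slide it along the rail, keeping it against the rail, into the corner pocket until it is fully home, flush against both the rail and the end stop. It must stay flat on the plate: do not lift it or take it between the fingers. Leave the round cap and the vial on the plate and the tip boxes beside it where they stand, and finish with the hand clear.

Things in the scene. Friction and masses are not known exactly. Their poses are not given: they have to be found in the camera images.
- plate: registration plate fixed to the bench, grey, 200 (its x) x 340 (its y) x 12 thick, turned up to 0.4 rad; origin at the centre of its underside, z up, top face at z = 12 mm. In its frame: a light metal rail 20 mm thick runs the full length beside its +x edge, inner face at x = 65 mm; at the +y end an end stop across from the rail, inner face at y = 140 mm. Both stand 14 mm above the plate's top
- pocket (a point): point on the plate where the chip's centre lies when fully home in the corner pocket (plate frame x 45, y 109, z 19 mm). The pocket is between rail, end stop and a short guard 14 mm high and 12 mm thick, parallel to the rail, its inner face at plate x = 21 mm, from the end stop (y = 140) to its rounded nose at y = 119. It is 44 mm wide and open towards plate -y
- chip_center (a point): centre of the chip cartridge (half-way up, 7 mm above its underside): a loose white flat block 40 (its x) x 62 (its y) x 14 high, about 50 g, with a glassy window on top; slides easily. It starts flat on the plate, clear of the rail on the -x side, its y axis within 0.5 rad of the plate's y axis; home, its long side lies along the rail
- cap: round white screw cap lying on the plate, diameter 44, 18 high; origin at the centre of its underside. It and the chip may swap places. Leave it alone
- vial: small round vial, diameter 26, 45 high, standing on the plate near the pocket, on the side away from the rail; origin at the centre of its underside. Leave it alone
- tip_box: tip box with a green lid, 88 x 123, 53 high, on the bench to the left (+y); origin under its centre. Leave it alone
- tip_box2: the same kind of tip box, to the right (-y). Leave it alone
Not all that is in view belongs to the job. What is shaped like the part that bears chip_center but black or red is not meant.

How it is judged (in metres and radians):
On the way, in this order (a step that is already met when the one before it is completed fails the run):
1. the chip lies flat against the rail, still short of the pocket (x of chip_center in the frame of plate between 0.042 and 0.048 m and angle between the y axis of chip_center and the y axis of plate, either way round below 0.06 rad and z of chip_center in the frame of plate between 0.016 and 0.022 m and y of chip_center in the frame of plate below 0.084 m), for 0.2 s.
2. the chip is fully home in the corner pocket (x of chip_center in the frame of plate between 0.042 and 0.048 m and angle between the y axis of chip_center and the y axis of plate, either way round below 0.06 rad and z of chip_center in the frame of plate between 0.016 and 0.022 m and y of chip_center in the frame of plate above 0.106 m), for 0.2 s.
At the end, for the whole second after the job is handed in: The chip rests flat on the plate in the pocket, its long side within 3 mm of the rail and 0.06 rad of parallel, its end within 3 mm of the end stop, at rest (all of step 2 and y of chip_center in the frame of plate below 0.112 m and linear speed of chip below 0.01 m/s); the robot touches nothing.
It fails at once if the chip is lifted more than 6 mm off the plate or tipped (z of chip_center in the frame of plate above 0.025 m or angle between chip_center's own z axis and vertical above 0.25 rad).
It fails at once if the chip is taken between the fingers (the grasp point is down inside the chip's outline) (x of the grasp point in the frame of chip_center between -0.015 and 0.015 m and y of the grasp point in the frame of chip_center between -0.025 and 0.025 m and z of the grasp point in the frame of chip_center below 0.019 m).
It fails at once if the chip is brought towards the pocket more than 10 mm off the rail (y of chip_center in the frame of plate above 0.05 m and x of chip_center in the frame of plate below 0.035 m).
It fails at once if the cap, the vial or a tip box is moved by more than 15 mm (distance of any of cap, vial, tip_box, tip_box2 from where it was at the start of the episode above 0.015 m).
It also fails if it takes over 64 s, if anything falls off the work surface, if the arm or the gripper's body presses on something with over 40 N, if the wrist force passes 120 N, or if a joint passes its speed limit or range.

## Working session

There is one attempt and no reset: what is moved stays moved. The work goes in short steps, Python scripts to look and compute and a shell command to move; the robot and the scene stay as the last step left them, time stands still between calls to the robot, and variables do not carry over. Pictures are saved under pics/ and viewed, about 8 in all and at most 12, crops included, and the job is handed in when it is done.

```bash
ls; mkdir -p pics
python3 - <<'E'
from cell import ctrl
import cv2
print({k:v for k,v in ctrl.read_state().items()})
for n in ["top","scene"]:
    d=ctrl.get_image(n); cv2.imwrite(f"pics/{n}0.png",d["frame"][:,:,::-1])
    print(n,d["fx"],d["fy"],d["cx"],d["cy"],d["origin"],d["orientation"])
    for t in ["plate","pocket","chip_center","cap","vial","tip_box","tip_box2"]:
        print(t,[(r["at"],round(r["confidence"],2)) for r in ctrl.spot_point(n,t)][:4])
E
```

```text
pics
{'clock': 0.0, 'qpos': array([-1.17381771,  0.6293341 ,  0.03842844,  1.51839376, -0.02699104,
        0.99626714, -0.0199781 ]), 'qd': array([ 2.64574546e-04,  1.98469804e-04,  3.05803791e-05,  1.23288052e-03,
        2.32486126e-04, -4.17392196e-04, -2.33203211e-04]), 'tau': array([ 9.28581831e-04, -5.63385093e+01,  1.22673254e+00, -1.93446118e+01,
        1.10536566e-02,  1.07129026e-02, -2.10249533e-05]), 'eef_pos': array([289.87302728, 581.0835007 , 230.38838497]), 'tool_rot': array([3.14156849e+00, 1.88455910e-03, 1.10805481e+00]), 'force': array([-0.18601209, -0.36181581,  0.01981812]), 'torque': array([-0.0480026 , -0.0150657 ,  0.07376202]), 'width': 85.193731223913}
top 601.7398861576098 601.7398861576098 323.8906356306093 239.28878512760826 [ 337.70161772  -15.74138852 1552.27848627] [-3.02343487  0.01659605 -1.56294467]
plate [([610.9, -50.9, 0.6], 0.65), ([555.8, 436.4, -0.1], 0.2)]
pocket [([660.4, 55.0, 15.3], 0.68)]
chip_center [([420.9, -73.3, 6.2], 0.93), ([571.1, -47.7, 21.5], 0.8), ([426.0, 34.3, 8.4], 0.72)]
cap [([560.0, -174.2, 11.5], 0.64)]
vial [([560.5, -175.2, 13.2], 0.75), ([548.1, 88.1, 8.0], 0.56)]
tip_box [([529.4, -457.9, 3.2], 0.89), ([556.2, 438.4, -2.4], 0.84)]
tip_box2 [([529.4, -457.9, 3.2], 0.89), ([556.2, 438.4, -2.4], 0.84)]
scene 465.44437327027754 465.44437327027754 323.15994107005014 245.51878169739462 [ 905.37868056 -368.48664487  876.29848844] [-2.57351269 -0.00355455  0.78896837]
plate [([614.7, -49.5, -2.1], 0.95)]
pocket [([659.8, 54.4, 17.8], 0.79), ([572.3, -51.9, 14.6], 0.46)]
chip_center [([572.0, -52.7, 15.3], 0.77), ([424.2, -75.4, 7.6], 0.75), ([424.0, 33.2, 9.0], 0.75)]
cap [([562.2, -171.0, 9.9], 0.62)]
vial [([547.0, 91.0, 13.8], 0.71)]
tip_box [([556.6, 441.1, 1.7], 0.74), ([528.5, -454.6, 0.8], 0.7), ([613.4, -49.4, -2.8], 0.24)]
tip_box2 [([556.6, 441.1, 1.7], 0.74), ([528.5, -454.6, 0.8], 0.7), ([613.4, -49.4, -2.8], 0.24)]
```

View pics/top0.png

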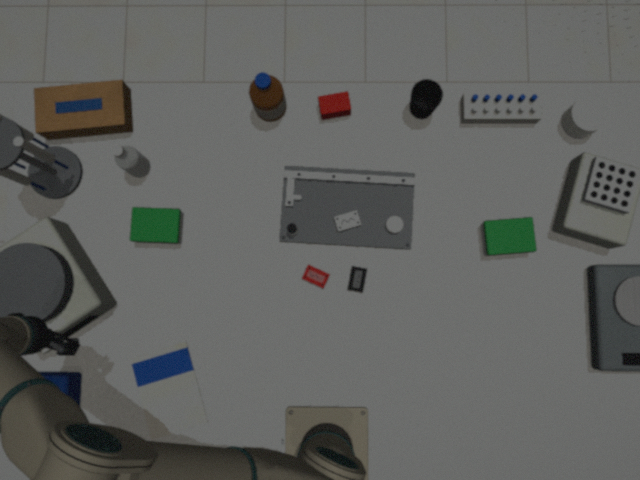

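View pics/scene0.png

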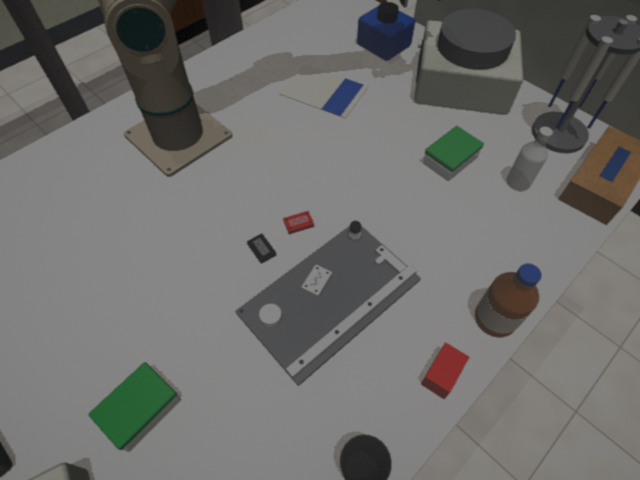

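The white chip is at top (347,220) and scene (317,280). The look-alikes in the top view are the red block (316,276), the black block (357,279) and the round cap (394,224). I choose the white rectangle on the plate, and will check it in a crop while measuring.

```bash
cat > h.py <<'E'
from cell import ctrl
import numpy as np, cv2
from scipy.spatial.transform import Rotation as R
def Rw(d): return R.from_euler('xyz',d["orientation"]).as_matrix()
def ray(d,uv,z):
    uv=np.atleast_2d(uv).astype(float); o=np.array(d["origin"])
    v=np.c_[(uv[:,0]-d["cx"])/d["fx"],(uv[:,1]-d["cy"])/d["fy"],np.ones(len(uv))]@Rw(d).T
    return o+v*((z-o[2])/v[:,2])[:,None]
def proj(d,P):
    p=(np.atleast_2d(P)-d["origin"])@Rw(d); return np.c_[p[:,0]/p[:,2]*d["fx"]+d["cx"],p[:,1]/p[:,2]*d["fy"]+d["cy"]]
E
python3 - <<'E'
from h import *
for n in ["top","scene"]:
    d=ctrl.get_image(n)
    for t,z in [("plate",12),("chip_center",26),("cap",30),("vial",57)]:
        for r in ctrl.regions_of(n,t)[:3]:
            m=r["region"]; vs,us=np.nonzero(m)
            P=ray(d,np.c_[us,vs],z)[:,:2].astype(np.float32)
            print(n,t,round(r["confidence"],2),m.sum(),np.round([us.mean(),vs.mean()]),cv2.minAreaRect(P))
    f=d["frame"][:,:,::-1]
    c=f[155:255,265:430] if n=="top" else f[215:385,230:425]
    k=4 if n=="top" else 3
    c=cv2.resize(c,None,fx=k,fy=k,interpolation=cv2.INTER_CUBIC)
    cv2.imwrite(f"pics/c_{n}.png",np.clip(c*1.6,0,255).astype(np.uint8))
a=cv2.imread("pics/c_top.png");b=cv2.imread("pics/c_scene.png")
print(a.shape,b.shape)
E
```

```text
top plate 0.62 9325 [346. 206.] ((605.1087646484375, -47.16864013671875), (344.0350646972656, 204.51416015625), 87.6019515991211)
top chip_center 0.95 416 [347. 221.] ((565.824951171875, -47.14044189453125), (44.200313568115234, 64.88212585449219), 18.3089656829834)
top chip_center 0.77 345 [356. 280.] ((417.1412353515625, -71.57199096679688), (38.12321472167969, 61.107078552246094), 79.12513732910156)
top chip_center 0.72 397 [315. 276.] ((424.5852355957031, 33.62462615966797), (62.52530288696289, 41.933311462402344), 63.929412841796875)
top cap 0.56 258 [394. 225.] ((557.8259887695312, -167.83493041992188), (44.31696701049805, 45.03562927246094), 63.41610336303711)
scene plate 0.93 13275 [329. 302.] ((610.8365478515625, -47.97715759277344), (348.3338928222656, 202.1312255859375), 86.88744354248047)
scene chip_center 0.94 530 [261. 248.] ((432.43585205078125, -83.23905944824219), (42.85824203491211, 68.84214782714844), 79.0820083618164)
scene chip_center 0.78 469 [298. 222.] ((438.6940612792969, 20.98078727722168), (63.02497482299805, 47.93302917480469), 65.11092376708984)
scene chip_center 0.57 615 [317. 281.] ((574.086669921875, -53.06002426147461), (44.99393081665039, 69.24202728271484), 16.986242294311523)
scene cap 0.83 416 [271. 315.] ((566.146240234375, -173.67881774902344), (41.484039306640625, 47.459693908691406), 47.99391555786133)
scene vial 0.53 196 [355. 230.] ((555.9901123046875, 78.06444549560547), (24.072914123535156, 47.782447814941406), 38.03535461425781)
(400, 660, 3) (510, 585, 3)
```

View pics/c_top.png

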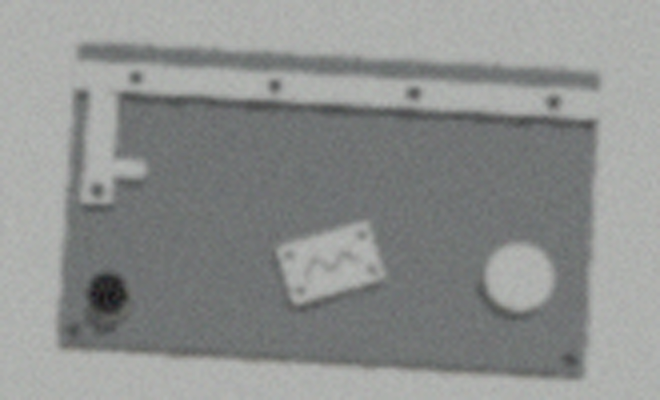

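View pics/c_scene.png

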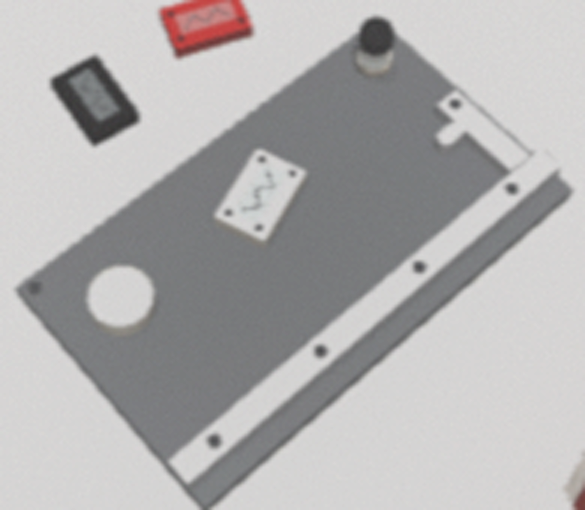

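The crops confirm it: the white rectangle at crop (330,264) has a window and printed trace, while the round cap is at (518,277) and the vial at (107,293). Next I fit the plate and chip from corners in both views.

```bash
cat > fit.py <<'E'
from h import *
from scipy.optimize import least_squares
T=ctrl.get_image("top");S=ctrl.get_image("scene")
full=lambda u,o,k:(np.array(u)+.5)/k-.5+np.array(o)
def fit(top,sc,x0):
    res=[]
    for use in ("top","scene","both"):
        def f(p):
            r=[]
            for cam,L,o,k,n in ((T,top,(265,155),4,"top"),(S,sc,(230,215),3,"scene")):
                if use in (n,"both"):
                    M=np.array([l[0] for l in L],float);c,s=np.cos(p[2]),np.sin(p[2])
                    W=np.c_[p[0]+c*M[:,0]-s*M[:,1],p[1]+s*M[:,0]+c*M[:,1],M[:,2]]
                    r.append((proj(cam,W)-full([l[1] for l in L],o,k)).ravel())
            return np.concatenate(r)
        q=least_squares(f,x0,loss="soft_l1");print(use,np.round(q.x,3),"rms px",round(np.sqrt(np.mean(f(q.x)**2)),2))
    return q.x
if __name__=="__main__":
    P=fit([((-100,170,12),(60,346)),((-100,-170,12),(583,377)),((100,-170,12),(599,73)),((100,170,12),(79,46)),((65,-170,26),(597,122)),((85,-170,26),(597,90)),((85,170,26),(77,60)),((65,170,26),(75,92)),((15,119,26),(147,168)),((65,140,26),(118,95))],
     [((-100,-170,12),(17,290)),((100,-170,12),(205,510)),((100,170,12),(573,190)),((65,-170,26),(168,463)),((85,-170,26),(190,484)),((85,170,26),(560,160)),((65,170,26),(538,150)),((15,119,26),(438,140))],[612,-50,-.05])
    C=fit([((-20,31,26),(303-28,246)),((20,31,26),(367,221)),((20,-31,26),(386,274)),((-20,-31,26),(303,306))][:0] or
     [((20,31,26),(275,246)),((20,-31,26),(367,221)),((-20,-31,26),(386,274)),((-20,31,26),(303,306))],
     [((-20,31,26),(258,149)),((20,31,26),(307,173)),((20,-31,26),(263,242)),((-20,-31,26),(214,215))],[571,-50,.3])
    for nm,xy in (("chip",C[:2]),("cap",(561,-172)),("vial",(547,89))):
        d=np.array(xy)-P[:2];c,s=np.cos(P[2]),np.sin(P[2]);print(nm,"in plate",np.round([c*d[0]+s*d[1],-s*d[0]+c*d[1]],1))
    print("rel angle",C[2]-P[2])
E
python3 fit.py
```

```text
top [ 6.05422e+02 -4.77900e+01 -5.30000e-02] rms px 0.44
scene [ 6.08944e+02 -5.12920e+01 -4.80000e-02] rms px 0.73
both [ 6.07257e+02 -4.95440e+01 -4.80000e-02] rms px 0.96
top [ 5.68915e+02 -4.94780e+01  3.39000e-01] rms px 0.74
scene [ 5.71807e+02 -5.22870e+01  2.70000e-01] rms px 0.26
both [ 5.70458e+02 -5.11260e+01  3.01000e-01] rms px 0.88
chip in plate [-36.7  -3.4]
cap in plate [ -40.3 -124.5]
vial in plate [-66.9 135.5]
rel angle 0.3490247677786016
```

```bash
cat > go.py <<'E'
from h import *
import sys
PL=(608.5,-50.5,-0.049)
def toplate(xy):
    d=np.array(xy)-PL[:2];c,s=np.cos(PL[2]),np.sin(PL[2]);return np.array([c*d[0]+s*d[1],-s*d[0]+c*d[1]])
s=ctrl.read_state(); R0=R.from_euler('xyz',s["tool_rot"])
print("t",round(s["clock"],2),"plate xy",np.round(toplate(s["eef_pos"][:2]),1),"z",round(s["eef_pos"][2],1),"rot",np.round(s["tool_rot"],3),"F",np.round(s["force"],1),"w",round(s["width"],1))
if len(sys.argv)>4:
    x,y,z,a=map(float,sys.argv[1:5])   # a: tool x axis heading in plate frame, deg
    c,q=np.cos(PL[2]),np.sin(PL[2]); W=np.array([PL[0]+c*x-q*y,PL[1]+q*x+c*y,z])
    R1=R.from_euler('xyz',[np.pi,0,PL[2]+np.radians(a)])
    print("travel cm",np.round(R0.inv().apply(W-s["eef_pos"])/10,2),"angular",np.round(np.degrees((R0.inv()*R1).as_rotvec()),1))
E
python3 go.py -90 -2 120 90
```

```text
t 1.4 plate xy [-348.9  615.8] z 231.3 rot [-3.142 -0.     1.108] F [-0.3 -0.1  0.7] w 85.0
travel cm [-46.16  48.55  11.13] angular [  0.   -0.  -23.7]
```

```bash
python3 -m creep '[{"hand":0.35,"travel":[-46.2,48.5,11.1],"angular":[0,0,-23.7]},{"hand":0.35,"travel":[-46.2,48.5,11.1],"angular":[0,0,-23.7]},{"hand":0.35,"travel":[-46.2,48.5,11.1],"angular":[0,0,-23.7]},{"hand":0.35,"travel":[-46.2,48.5,11.1],"angular":[0,0,-23.7]},{"hand":0.35,"travel":[-46.2,48.5,11.1],"angular":[0,0,-23.7]},{"hand":0.35,"travel":[-46.2,48.5,11.1],"angular":[0,0,-23.7]},{"hand":0.35,"travel":[-46.2,48.5,11.1],"angular":[0,0,-23.7]},{"hand":0.35,"travel":[-46.2,48.5,11.1],"angular":[0,0,-23.7]},{"hand":0.35,"travel":[-46.2,48.5,11.1],"angular":[0,0,-23.7]},{"hand":0.35,"travel":[-46.2,48.5,11.1],"angular":[0,0,-23.7]},{"hand":0.35,"travel":[-46.2,48.5,11.1],"angular":[0,0,-23.7]},{"hand":0.35,"travel":[-46.2,48.5,11.1],"angular":[0,0,-23.7]},{"hand":0.35,"travel":[-46.2,48.5,11.1],"angular":[0,0,-23.7]},{"hand":0.35,"travel":[-46.2,48.5,11.1],"angular":[0,0,-23.7]},{"hand":0.35,"travel":[-46.2,48.5,11.1],"angular":[0,0,-23.7]},{"hand":0.35,"travel":[-46.2,48.5,11.1],"angular":[0,0,-23.7]},{"hand":0.35,"travel":[-46.2,48.5,11.1],"angular":[0,0,-23.7]},{"hand":0.35,"travel":[-46.2,48.5,11.1],"angular":[0,0,-23.7]}]'; python3 go.py -90 -2 17 90
```

```text
clock: 3.2
eef_pos: [517.8, -46.5, 120.6]
tool_rot: [3.141, -0.001, 1.524]
force: [-0.7, -0.3, 0.4]
width: 29.9
t 3.2 plate xy [-90.8  -0.4] z 120.6 rot [ 3.141e+00 -1.000e-03  1.524e+00] F [-0.7 -0.3  0.4] w 29.9
travel cm [-0.17  0.08 10.36] angular [ 0.  -0.   0.1]
```

```bash
python3 -m creep '[{"hand":0.35,"travel":[-0.2,0.1,4],"angular":[0,0,0]},{"hand":0.35,"travel":[-0.2,0.1,7],"angular":[0,0,0]},{"hand":0.35,"travel":[-0.2,0.1,9],"angular":[0,0,0]},{"hand":0.35,"travel":[-0.2,0.1,10],"angular":[0,0,0]},{"hand":0.35,"travel":[-0.2,0.1,10.3],"angular":[0,0,0]},{"hand":0.35,"travel":[-0.2,0.1,10.3],"angular":[0,0,0]},{"hand":0.35,"travel":[-0.2,0.1,10.3],"angular":[0,0,0]}]'; python3 go.py 14 -2 17 90
python3 - <<'E'
from h import *
d=ctrl.get_image("scene")["frame"][195:405,210:450,::-1]
cv2.imwrite("pics/s1.png",np.clip(cv2.resize(d,None,fx=2.5,fy=2.5,interpolation=2)*1.6,0,255).astype(np.uint8))
E
```

```text
clock: 3.9
eef_pos: [519.5, -48.2, 18.6]
tool_rot: [3.14, -0.001, 1.525]
force: [0.3, 0.2, -0.1]
width: 30.2
t 3.9 plate xy [-89.   -2.1] z 18.6 rot [ 3.140e+00 -1.000e-03  1.525e+00] F [ 0.3  0.2 -0.1] w 30.2
travel cm [-0.02 10.3   0.18] angular [ 0.1 -0.   0.2]
```

View pics/s1.png

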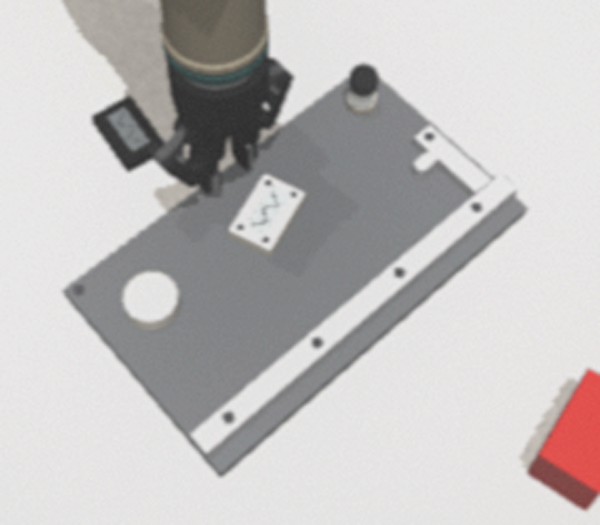

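The hand is on the plate at (230,175) on the chip's -x side, with the chip at (267,212) undisturbed. I push it towards the rail.

```bash
python3 -m creep '[{"hand":0.35,"travel":[0,0.4,0.2],"angular":[0,0,0]},{"hand":0.35,"travel":[0,0.8,0.2],"angular":[0,0,0]},{"hand":0.35,"travel":[0,1.2,0.2],"angular":[0,0,0]},{"hand":0.35,"travel":[0,1.6,0.2],"angular":[0,0,0]},{"hand":0.35,"travel":[0,2.0,0.2],"angular":[0,0,0]},{"hand":0.35,"travel":[0,2.4,0.2],"angular":[0,0,0]},{"hand":0.35,"travel":[0,2.8,0.2],"angular":[0,0,0]},{"hand":0.35,"travel":[0,3.2,0.2],"angular":[0,0,0]},{"hand":0.35,"travel":[0,3.6,0.2],"angular":[0,0,0]},{"hand":0.35,"travel":[0,4.0,0.2],"angular":[0,0,0]},{"hand":0.35,"travel":[0,4.4,0.2],"angular":[0,0,0]},{"hand":0.35,"travel":[0,4.8,0.2],"angular":[0,0,0]},{"hand":0.35,"travel":[0,5.2,0.2],"angular":[0,0,0]},{"hand":0.35,"travel":[0,5.6,0.2],"angular":[0,0,0]},{"hand":0.35,"travel":[0,6.0,0.2],"angular":[0,0,0]},{"hand":0.35,"travel":[0,6.4,0.2],"angular":[0,0,0]},{"hand":0.35,"travel":[0,6.8,0.2],"angular":[0,0,0]},{"hand":0.35,"travel":[0,7.2,0.2],"angular":[0,0,0]}]'; python3 go.py 14 -2 17 90
python3 - <<'E'
from h import *
d=ctrl.get_image("scene")["frame"][195:405,210:450,::-1]
cv2.imwrite("pics/s2.png",np.clip(cv2.resize(d,None,fx=2.5,fy=2.5,interpolation=2)*1.6,0,255).astype(np.uint8))
E
```

```text
clock: 5.75
eef_pos: [591.7, -51.7, 16.8]
tool_rot: [3.14, -0.001, 1.525]
force: [0.2, 0.4, 0.2]
width: 29.4
t 5.75 plate xy [-16.7  -2. ] z 16.8 rot [ 3.140e+00 -1.000e-03  1.525e+00] F [0.2 0.4 0.2] w 29.4
travel cm [-0.01  3.07 -0.02] angular [ 0.1 -0.   0.2]
```

View pics/s2.png

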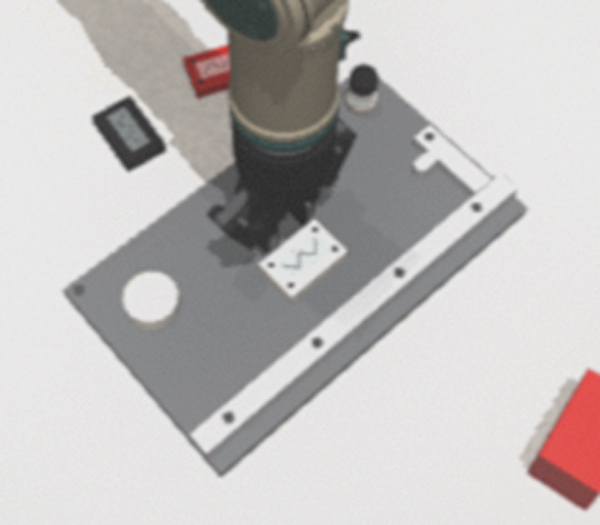

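The chip at (303,258) now lies parallel to the rail, flush on both fingertips. I keep pushing.

```bash
python3 -m creep '[{"hand":0.35,"travel":[0,0.3,0],"angular":[0,0,0.2]},{"hand":0.35,"travel":[0,0.6,0],"angular":[0,0,0.2]},{"hand":0.35,"travel":[0,0.9,0],"angular":[0,0,0.2]},{"hand":0.35,"travel":[0,1.2,0],"angular":[0,0,0.2]},{"hand":0.35,"travel":[0,1.5,0],"angular":[0,0,0.2]},{"hand":0.35,"travel":[0,1.8,0],"angular":[0,0,0.2]},{"hand":0.35,"travel":[0,2.1,0],"angular":[0,0,0.2]},{"hand":0.35,"travel":[0,2.4,0],"angular":[0,0,0.2]},{"hand":0.35,"travel":[0,2.6,0],"angular":[0,0,0.2]},{"hand":0.35,"travel":[0,2.8,0],"angular":[0,0,0.2]},{"hand":0.35,"travel":[0,2.8,0],"angular":[0,0,0.2]}]'; python3 go.py
```

```text
clock: 6.9
eef_pos: [621.0, -53.0, 17.0]
tool_rot: [3.138, -0.001, 1.521]
force: [0.4, 0.4, 0.7]
width: 29.7
t 6.9 plate xy [12.6 -1.9] z 17.0 rot [ 3.138e+00 -1.000e-03  1.521e+00] F [0.4 0.4 0.7] w 29.7
```

```bash
python3 -m creep '[{"hand":0.35,"travel":[0,0.15,0],"angular":[0,0,0]},{"hand":0.35,"travel":[0,0.3,0],"angular":[0,0,0]},{"hand":0.35,"travel":[0,0.3,0],"angular":[0,0,0]}]'; python3 go.py
```

```text
clock: 7.2
eef_pos: [623.6, -53.0, 16.9]
tool_rot: [3.139, -0.001, 1.521]
force: [-1.8, 0.9, 1.7]
width: 30.0
t 7.2 plate xy [15.2 -1.8] z 16.9 rot [ 3.139e+00 -1.000e-03  1.521e+00] F [-1.8  0.9  1.7] w 30.0
```

```bash
python3 -m creep '[{"hand":0.35,"travel":[0,0.2,0],"angular":[0,0,0]},{"hand":0.35,"travel":[0,0.3,0],"angular":[0,0,0]},{"hand":0.35,"travel":[0,0.3,0],"angular":[0,0,0]},{"hand":0.35,"travel":[0,0.3,0],"angular":[0,0,0]}]'; python3 go.py
python3 - <<'E'
from h import *
d=ctrl.get_image("scene")["frame"][235:385,230:430,::-1]
cv2.imwrite("pics/s3.png",np.clip(cv2.resize(d,None,fx=4,fy=4,interpolation=2)*1.6,0,255).astype(np.uint8))
E
```

```text
clock: 7.6
eef_pos: [623.7, -53.1, 16.6]
tool_rot: [-3.139, -0.001, 1.521]
force: [-5.8, 0.2, 5.8]
width: 30.0
t 7.6 plate xy [15.3 -1.8] z 16.6 rot [-3.139e+00 -1.000e-03  1.521e+00] F [-5.8  0.2  5.8] w 30.0
```

View pics/s3.png

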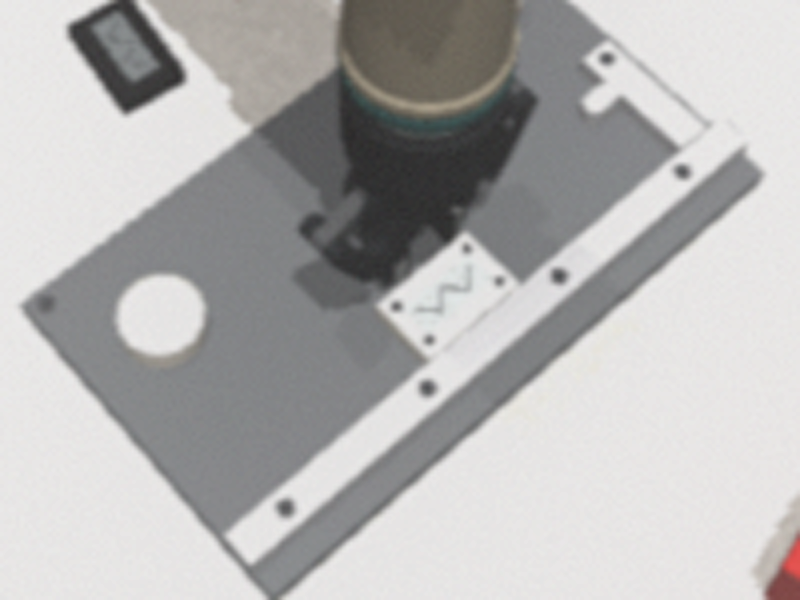

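The chip at (450,295) lies flat on the rail. The tool stopped at x 15.3 with 5.8 N, which agrees. I back off and compute the second push.

```bash
sed -i 's/^PL=.*/PL=(609.8,-50.5,-0.049)/' go.py; python3 -m creep '[{"hand":0.35,"travel":[0,-0.5,0],"angular":[0,0,0]},{"hand":0.35,"travel":[0,-1.5,0],"angular":[0,0,0]},{"hand":0.35,"travel":[0,-2,-2],"angular":[0,0,0]},{"hand":0.2,"travel":[0,-2,-6],"angular":[0,0,0]},{"hand":0,"travel":[0,-2,-7],"angular":[0,0,0]},{"hand":0,"travel":[0,-2,-7],"angular":[0,0,0]}]'
python3 - <<'E'
from h import *
from go import toplate
d=ctrl.get_image("scene")
for u in [(378,305),(428,358),(470,233),(522,285)]:
    print(np.round(toplate(ray(d,(np.array(u)+.5)/4-.5+[230,235],26)[0,:2]),1))
f=d["frame"]
for n in ("scene","top"):
    ctrl.get_image(n); print([np.round(toplate(r["at"][:2]),1) for r in ctrl.spot_point(n,"chip_center")])
E
python3 go.py 43 -60 87 0;python3 go.py 43 -60 87 180
```

```text
clock: 8.25
eef_pos: [605.5, -52.3, 88.8]
tool_rot: [3.14, -0.001, 1.521]
force: [-0.3, 0.3, 0.4]
width: -0.1
t 8.25 plate xy [-4.2 -2. ] z 88.8 rot [ 3.140e+00 -1.000e-03  1.521e+00] F [-0.3  0.3  0.4] w -0.1
[ 25.3 -39.6]
[ 62.6 -40.3]
[27. 22.]
[65.4 21.4]
[array([ 44.9, -10.1]), array([-189.3,   71.4]), array([-185.1,  -34.4])]
[array([-185.2,   75.2])]
t 8.5 plate xy [-6.8 -2. ] z 85.3 rot [-3.136e+00 -1.000e-03  1.521e+00] F [ 1.  -0.3 -0.4] w -0.3
travel cm [-5.8   4.99 -0.2 ] angular [-0.3  0.2 89.9]
t 8.5 plate xy [-6.8 -2. ] z 85.3 rot [-3.136e+00 -1.000e-03  1.521e+00] F [ 1.  -0.3 -0.4] w -0.3
travel cm [-5.8   4.99 -0.2 ] angular [ -0.2  -0.3 -90.1]
```

```bash
python3 -m creep '[{"hand":0,"travel":[-6.4,5,-0.2],"angular":[0,0,-90]},{"hand":0,"travel":[-6.4,5,-0.2],"angular":[0,0,-90]},{"hand":0,"travel":[-6.4,5,-0.2],"angular":[0,0,-90]},{"hand":0,"travel":[-6.4,5,-0.2],"angular":[0,0,-90]},{"hand":0,"travel":[-6.4,5,-0.2],"angular":[0,0,-90]},{"hand":0,"travel":[-6.4,5,-0.2],"angular":[0,0,-90]},{"hand":0,"travel":[-6.4,5,-0.2],"angular":[0,0,-90]},{"hand":0,"travel":[-6.4,5,-0.2],"angular":[0,0,-90]},{"hand":0,"travel":[-6.4,5,-0.2],"angular":[0,0,-90]},{"hand":0,"travel":[-6.4,5,-0.2],"angular":[0,0,-90]},{"hand":0,"travel":[-6.4,5,-0.2],"angular":[0,0,-90]},{"hand":0,"travel":[-6.4,5,-0.2],"angular":[0,0,-90]},{"hand":0,"travel":[-6.4,5,-0.2],"angular":[0,0,-90]}]'; python3 go.py 43 -66 17 180
```

```text
clock: 9.8
eef_pos: [649.1, -118.5, 86.0]
tool_rot: [3.141, -0.007, 3.09]
force: [0.5, -0.4, 0.8]
width: 0.2
t 9.8 plate xy [ 42.6 -66. ] z 86.0 rot [ 3.141 -0.007  3.09 ] F [ 0.5 -0.4  0.8] w 0.2
travel cm [-0.09 -0.    6.9 ] angular [ 0.1 -0.4 -0.2]
```

```bash
python3 -m creep '[{"hand":0,"travel":[0,0,3],"angular":[0,0,0]},{"hand":0,"travel":[0,0,5.5],"angular":[0,0,0]},{"hand":0,"travel":[0,0,6.6],"angular":[0,-0.4,-0.2]},{"hand":0,"travel":[0,0,6.9],"angular":[0,-0.4,-0.2]},{"hand":0,"travel":[0,0.2,6.9],"angular":[0,-0.4,-0.2]},{"hand":0,"travel":[0,0.6,6.9],"angular":[0,-0.4,-0.2]},{"hand":0,"travel":[0,1.0,6.9],"angular":[0,-0.4,-0.2]},{"hand":0,"travel":[0,1.4,6.9],"angular":[0,-0.4,-0.2]},{"hand":0,"travel":[0,1.8,6.9],"angular":[0,-0.4,-0.2]},{"hand":0,"travel":[0,2.2,6.9],"angular":[0,-0.4,-0.2]},{"hand":0,"travel":[0,2.6,6.9],"angular":[0,-0.4,-0.2]},{"hand":0,"travel":[0,3.0,6.9],"angular":[0,-0.4,-0.2]},{"hand":0,"travel":[0,3.4,6.9],"angular":[0,-0.4,-0.2]},{"hand":0,"travel":[0,3.8,6.9],"angular":[0,-0.4,-0.2]},{"hand":0,"travel":[0,4.2,6.9],"angular":[0,-0.4,-0.2]},{"hand":0,"travel":[0,4.6,6.9],"angular":[0,-0.4,-0.2]},{"hand":0,"travel":[0,5.0,6.9],"angular":[0,-0.4,-0.2]},{"hand":0,"travel":[0,5.4,6.9],"angular":[0,-0.4,-0.2]}]'; python3 go.py 43 53 17 180
python3 - <<'E'
from h import *
d=ctrl.get_image("scene")["frame"][235:385,230:430,::-1]
cv2.imwrite("pics/s4.png",np.clip(cv2.resize(d,None,fx=4,fy=4,interpolation=2)*1.6,0,255).astype(np.uint8))
E
```

```text
clock: 11.6
eef_pos: [651.5, -64.1, 17.0]
tool_rot: [3.14, 0.0, 3.093]
force: [0.3, -0.8, 1.1]
width: -0.0
t 11.6 plate xy [ 42.3 -11.6] z 17.0 rot [3.14  0.    3.093] F [ 0.3 -0.8  1.1] w -0.0
travel cm [-0.08  6.46  0.01] angular [0.1 0.  0. ]
```

View pics/s4.png

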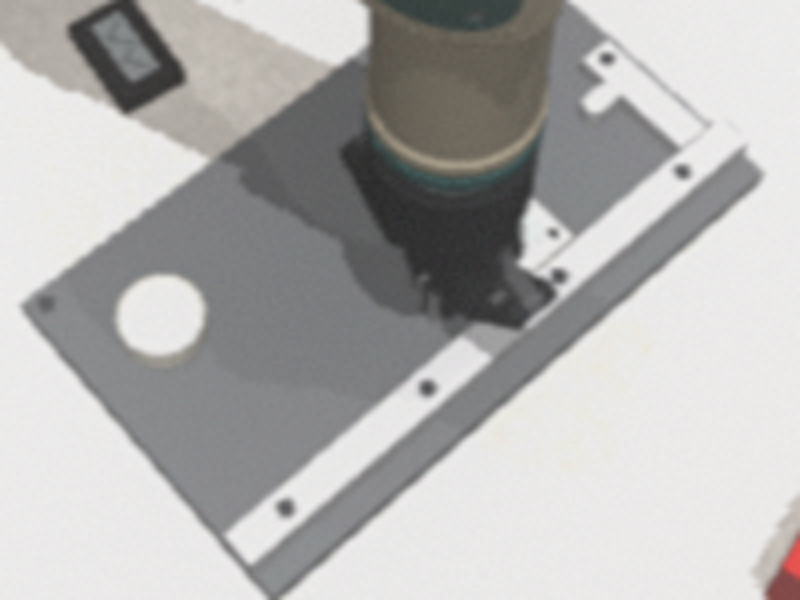

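The chip's corner at (572,235) is still on the rail edge as it slides. I continue.

```bash
python3 -m creep '[{"hand":0,"travel":[0,0.4,0],"angular":[0,0,0]},{"hand":0,"travel":[0,0.8,0],"angular":[0,0,0]},{"hand":0,"travel":[0,1.2,0],"angular":[0,0,0]},{"hand":0,"travel":[0,1.6,0],"angular":[0,0,0]},{"hand":0,"travel":[-0.1,2.0,0],"angular":[0,0,0]},{"hand":0,"travel":[-0.1,2.4,0],"angular":[0,0,0]},{"hand":0,"travel":[-0.1,2.8,0],"angular":[0,0,0]},{"hand":0,"travel":[-0.1,3.2,0],"angular":[0,0,0]},{"hand":0,"travel":[-0.1,3.6,0],"angular":[0,0,0]},{"hand":0,"travel":[-0.1,4.0,0],"angular":[0,0,0]},{"hand":0,"travel":[-0.2,4.4,0],"angular":[0,0,0]},{"hand":0,"travel":[-0.2,4.8,0],"angular":[0,0,0]},{"hand":0,"travel":[-0.2,5.2,0],"angular":[0,0,0]},{"hand":0,"travel":[-0.2,5.6,0],"angular":[0,0,0]},{"hand":0,"travel":[-0.2,6.0,0],"angular":[0,0,0]}]'; python3 go.py 43 68 17 180
python3 - <<'E'
from h import *
for n,b in (("scene",(235,385,230,430)),):
    d=ctrl.get_image(n)["frame"][b[0]:b[1],b[2]:b[3],::-1]
    cv2.imwrite("pics/s5.png",np.clip(cv2.resize(d,None,fx=4,fy=4,interpolation=2)*1.6,0,255).astype(np.uint8))
E
```

```text
clock: 13.15
eef_pos: [656.4, -2.5, 17.2]
tool_rot: [3.139, 0.0, 3.094]
force: [0.9, -0.2, -0.1]
width: -0.1
t 13.15 plate xy [44.2 50.2] z 17.2 rot [3.139 0.    3.094] F [ 0.9 -0.2 -0.1] w -0.1
travel cm [0.12 1.78 0.02] angular [0.1 0.  0.1]
```

View pics/s5.png

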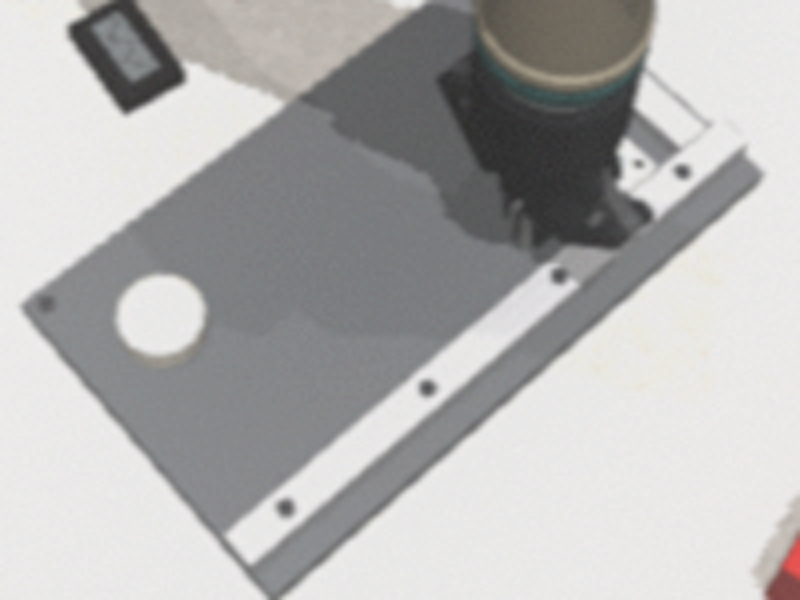

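The chip's front corner at about (660,165) is still on the rail, with roughly 15 mm left to the end stop. I make the last push slowly and watch the force.

```bash
python3 -m creep '[{"hand":0,"travel":[0,0.3,0],"angular":[0,0,0]},{"hand":0,"travel":[0,0.6,0],"angular":[0,0,0]},{"hand":0,"travel":[0,0.9,0],"angular":[0,0,0]},{"hand":0,"travel":[0,1.1,0],"angular":[0,0,0]},{"hand":0,"travel":[0,1.3,0],"angular":[0,0,0]},{"hand":0,"travel":[0,1.4,0],"angular":[0,0,0]},{"hand":0,"travel":[0,1.5,0],"angular":[0,0,0]}]'; python3 -m creep '[{"hand":0,"travel":[0,0.15,0],"angular":[0,0,0]},{"hand":0,"travel":[0,0.3,0],"angular":[0,0,0]},{"hand":0,"travel":[0,0.3,0],"angular":[0,0,0]}]'; python3 go.py
```

```text
clock: 13.9
eef_pos: [657.2, 13.5, 17.4]
tool_rot: [3.139, 0.0, 3.095]
force: [0.6, -0.7, 0.4]
width: 0.1
clock: 14.2
eef_pos: [657.1, 14.2, 17.4]
tool_rot: [-3.142, -0.0, 3.094]
force: [-0.2, -5.8, 1.9]
width: -0.3
t 14.2 plate xy [44.1 67. ] z 17.4 rot [-3.142 -0.     3.094] F [-0.2 -5.8  1.9] w -0.3
```

The tool stopped at y 67.0 with 5.8 N, exactly where the home position predicts. I hold, back off and clear the hand.

```bash
python3 -m creep '[{"hand":0,"travel":[0,0.2,0],"angular":[0,0,0]},{"hand":0,"travel":[0,0.2,0],"angular":[0,0,0]},{"hand":0,"travel":[0,0.2,0],"angular":[0,0,0]},{"hand":0,"travel":[0,-0.3,0],"angular":[0,0,0]},{"hand":0,"travel":[0,-1.5,0],"angular":[0,0,0]},{"hand":0,"travel":[0,-3,-1],"angular":[0,0,0]},{"hand":0,"travel":[0,-4,-5],"angular":[0,0,0]},{"hand":0,"travel":[0,-4,-10],"angular":[0,0,0]},{"hand":0,"travel":[2,-10,-15],"angular":[0,0,0]},{"hand":0,"travel":[4,-15,-18],"angular":[0,0,0]},{"hand":0,"travel":[8,-20,-20],"angular":[0,0,0]},{"hand":0,"travel":[10,-25,-20],"angular":[0,0,0]},{"hand":0,"travel":[10,-25,-20],"angular":[0,0,0]},{"hand":0,"travel":[10,-25,-20],"angular":[0,0,0]},{"hand":0,"travel":[10,-25,-20],"angular":[0,0,0]}]'
python3 - <<'E'
from h import *
from go import toplate
a=[]
for n,(b,k) in (("top",((160,220,270,350),6)),("scene",((240,330,320,430),6))):
    d=ctrl.get_image(n)
    for t in ("chip_center","cap","vial"): print(n,t,[(np.round(toplate(r["at"][:2]),1),round(r["at"][2],1)) for r in ctrl.spot_point(n,t)])
    c=d["frame"][b[0]:b[1],b[2]:b[3],::-1]
    c=np.clip(cv2.resize(c,(480,360),interpolation=2) *1.5,0,255).astype(np.uint8) if n=="top" else np.clip(cv2.resize(c,(480,393),interpolation=2)*1.5,0,255).astype(np.uint8)[:360]
    a.append(c[:, :400])
cv2.imwrite("pics/end.png",np.hstack(a))
E
```

```text
clock: 15.7
eef_pos: [543.8, -234.8, 217.8]
tool_rot: [-3.141, 0.0, 3.087]
force: [0.1, 1.0, -0.1]
width: -0.1
t 15.7 plate xy [ -56.9 -187.3] z 217.8 rot [-3.141  0.     3.087] F [ 0.1  1.  -0.1] w -0.1
top chip_center [(array([-188.3,   75.6]), 8.2), (array([ 46.1, 106.4]), 19.4), (array([-185.5,  -36.5]), 8.3)]
top cap [(array([ -45.8, -126.3]), 11.9), (array([ -58.1, -408.4]), 2.4)]
top vial [(array([-65.8, 135.6]), 8.8)]
scene chip_center [(array([-187.5,   73.3]), 7.3), (array([-182.2,  -34. ]), 6.4), (array([ 45.1, 106.8]), 17.3)]
scene cap [(array([ -37.9, -121.9]), 14.0)]
scene vial [(array([-70.5, 136.5]), 16.1)]
```

View pics/end.png

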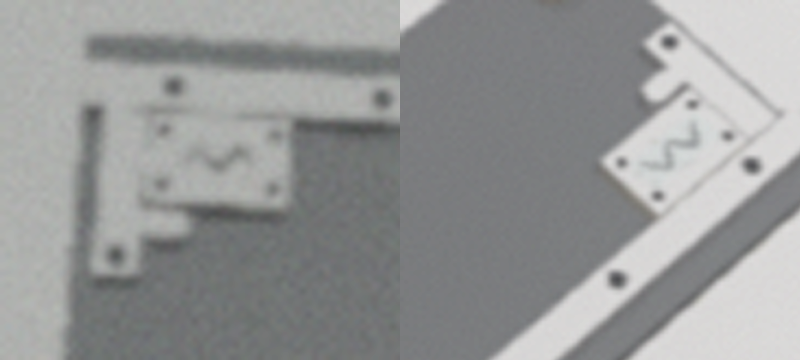

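Both views show the chip flush: its upper edge is on the rail at (215,115) and its left end is on the end stop at (147,160).

```bash
python3 -c "
from cell import ctrl
print(ctrl.finish_job())"
```

```text
the job is handed in; nothing more can be done
None
```

The chip cartridge is in the corner pocket, flush against the rail and the end stop, and the job is handed in at about 16 s; no verdict was reported.

**What I did:** I pushed the white chip flat against the rail with two parted fingertips. The tool stopped with 5.8 N of force, and the chip rested there at about y -9 mm. I then slid it along the rail with the fingers shut until it met the end stop. The tool stopped at plate y 67.0 mm, where home should be, again with 5.8 N.

**Last checks:**
- **Chip:** the final crops from both cameras show it flush with the rail and the end stop. The network put it at plate (46.1, 106.4) mm from the top camera and (45.1, 106.8) mm from the scene camera. Home is (45, 109), so they read about 2.5 mm short in y. That is within their stated 4 mm accuracy, and I trusted the contact and the pictures over it.
- **Cap and vial:** before the job they were at (-40, -124) and (-67, 135) mm. The end readings, within about 6 mm of that, are consistent with neither having moved. I did not re-measure the tip boxes; the arm only crossed above the left one.
- **Hand:** it finished clear, at a height of 218 mm.
- **Plate position:** the two cameras disagreed by about 3.5 mm. I took a value between them and corrected it by 1.3 mm from where the chip met the rail.

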